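Set a lamp clamp's stop screw to the shelf thickness

ROBOT

A 6-joint arm with a two-finger parallel gripper is mounted at the origin on the work surface. World frame = base frame: x ahead of the robot, y to its left, z up, the work surface at z = 0. Lengths are in m, angles in rad, forces in N, time in s.
With the tool pointing down it reaches from about 0.375 to 0.975 m from the base axis. Payload 3.8 kg.
Tool frame: the origin (TCP) lies at the very end of the fingers, on their centre line; the grasp point (between the pads) lies 19 mm behind it; z points along the fingers, y is the direction in which the jaws open and shut (so a half turn about z gives the same grasp; the last joint's range is limited). The gripper opens to 85 mm and grips with 20 to 120 N. Pads are 22 mm wide; open, the fingers measure 114 mm over their backs; the gripper's body (76 mm by 85 mm) begins 54 mm behind the grasp point. The pads swing forward as they close: fully open they stand 13 mm farther back than shut.
Start: joints at [1.244, 0.264, 1.604, -0, 1.274, -0.037], TCP at [0.193, 0.647, 0.231] pointing down, gripper open.
Joint ranges: [-2.63, 2.63], [-0.94, 2.18], [0.31, 2.57], [-1.31, 4.45], [0, 2.66], [-2.55, 2.55]. Speed limits (rad/s): [2.57, 2.57, 3.14, 3.14, 3.14, 3.14].

INTERFACE

Orientations are given as a 3x3 rotation matrix whose columns are the frame's x, y, z axes.
In Python, from rig import bot gives the robot as it stands. The module is installed in compiled form; this text tells all that it offers. Calls block until the motion is done:
- bot.move_ptp(position, orientation): joint-space move of the TCP to a pose.
- bot.move_straight(position, ori=None, vel=0.15, max_force=None): straight line of the TCP; ori=None keeps the orientation; vel is the mean speed in m/s. With max_force (N) it stops when the force on the tool has changed by that much, and returns True; else False.
- bot.goto_joints(angles): joint-space move.
- bot.set_gripper(opening, squeeze=None): finger opening in m; squeeze is the grip in N (None keeps the last); returns when the fingers have stopped.
- bot.pause(seconds).
- bot.ik(position, orientation): joint angles nearest the present ones, or None.
- bot.get_obs(): the state.
- bot.grab_frame(name): name is "side" or "top" or "wrist"; returns (picture, depth): 480x640x3 uint8, red, green, blue; 480x640 float32, m along the optical axis (not along the pixel's ray), 0 where there is no reading.
- bot.camera_info(name): a dict with "fx", "fy", "cx", "cy" (pixels), "position" and "orientation" of the camera in the world. Camera axes: x right, y up, looking along -z (the intrinsics and any distortion apply to the point x, -y, -z); pixel columns grow to the right and rows downward; lengths in m; the calibration is good to about 2 mm. A picture is of the moment at which its call begins: read the wrist's pose just before it. camera_info takes no time and is no camera call; for the wrist camera it gives the pose at the moment of the call.
A pose or a line that the arm cannot do raises bot.MotionError and nothing moves.
- bot.close_job(): hands the job in, once; it reports no verdict.
The state is a dict: "time": time; "joint_pos": joint angles; "joint_vel": joint speeds; "joint_efforts": joint torques, N m; "eef_pos": TCP position; "eef_rot": TCP orientation; "wrist_force": force on the tool from outside, world axes, zero at the start; "torque": the same for the moment, N m; "width": finger opening in m.
Only numpy, scipy, OpenCV 4.12 (cv2) and the standard library are available. Lean on these libraries where they do the work, as an engineer would, in place of code of your own. Each camera call takes 0.05 s, during which the arm holds its last target.

TASK

Set the desk lamp's shelf clamp: slide the wooden setting block along its channel until it is fully home against the clamp's back post, then take the screwdriver from its stand and turn the stop screw clockwise until its sprung foot just drags on the block, a firm touch of about 12 N but never clamped hard. Put the screwdriver back upright in its stand, leaving the block in place, and do not disturb the jar, tin and end cap.

Things in the scene. Friction and masses are not known exactly. Their poses are not given: they have to be found in the camera images.
- clamp: Grey steel C-shaped lamp clamp, fixed to the desk. Origin on the desk under the screw's axis; x along the channel towards the back post (face at x = 35 mm), z up. Base plate 10 mm thick, 70 mm wide, x = -150 to 60 mm; its top is the channel's floor, between side rails 10 mm high, 43 mm apart, x = -150 to 35 mm. The overhanging arm reaches from the post to x = -19 mm, 36 mm wide, z = 57 to 71 mm.
- block_home (a point): Where the setting block's centre is when fully home: clamp x = -20 mm, y = 0, 22.5 mm above the desk.
- block: Setting block: light-wood block 110 x 40 x 25 mm (x, y, z), about 80 g, loose in the clamp's channel with its x along the channel, starting out towards the open end (clamp x = -65 to -80 mm). Origin at its centre, 22.5 mm above the desk. Fully home, its end touches the back post.
- screw: Brass stop screw, upright in the clamp's arm. Square head 32 x 30 mm, 12 mm high. Origin at the centre of the slot's mouth in the head's top face (98 mm above the desk at the start); x along the slot, z up. The slot is a closed pocket 17.4 x 6.4 mm, 9 mm deep, chamfered 1.5 mm. It sinks 8 mm per radian turned clockwise seen from above, turns up to 1.8 rad and stays where left.
- screw_hole (a point): Where the screw passes through the top of the arm. Under the arm the screw ends in a round black rubber foot, 28 mm wide, on a 4 N/mm spring, unloaded at first. Its stem length is unknown: it meets the block after 0.3 to 1.2 rad. Free, turning takes about 0.2 N m (about 0.1 held still); from touch on, the force on the block grows by 30 N per rad and the torque by about 0.35 N m per rad. Above 24 N is overtightened.
- driver: Wide-blade screwdriver, 110 g, 130 mm long, standing blade down in its stand. Origin at the centre of its round blue handle (26 mm diameter, 75 mm long), 107.5 mm above the desk there; z along the handle away from the blade, x along the blade's width. Blade tip 92.5 mm below the origin; blade 16 x 5 mm (x, y), 14 mm high, shank 8 mm diameter. It can be gripped at any yaw.
- driver_tip (a point): Centre of the end of the screwdriver's blade.
- stand: Fixed wooden block 70 x 90 x 70 mm (x, y, z), origin under its centre on the desk. In its top is the driver's hole.
- stand_hole (a point): Centre of the mouth of the stand's hole, in the stand's top face 70 mm above the desk. The hole is 19 mm (stand x) by 11 mm (stand y), 62 mm deep, chamfered 2 mm; the blade's width goes along the stand's x, either way round.
- jar: Amber jar with a white lid, 52 mm across, 70 mm high, origin under its centre. Leave it alone.
- tin: Small tin with a paper band, 60 mm across, 50 mm high, origin under its centre. Leave it alone.
- endcap: Off-white lamp end cap 50 x 75 x 35 mm, origin under its centre. Leave it alone.
Things that resemble listed ones, but are neither listed nor needed, are in the scene too. What is shaped like the driver but pink is not meant. Of the things that look like the stand, take the one that is farthest from the robot's base at the start.

How it is judged:
By the outcome, as a careful person would: the job done as asked, in the order asked, and still so for the second after the job is handed in, with the robot touching nothing.
It also fails if it takes over 72 s, if anything falls off the work surface, if the arm or the gripper's body presses on something with over 40 N, if the wrist force passes 120 N, or if a joint passes its speed limit or range.

## Working session

There is one attempt and no reset: what is moved stays moved. The work goes in short steps, each a Python script; the robot and the scene stay as the last script left them, time stands still between calls to the robot, and variables do not carry over. Pictures are saved under pics/ and viewed, and the job is handed in when it is done.

```bash
mkdir -p pics; ls; python3 - <<'E'
from rig import bot
import cv2,numpy as np
o=bot.get_obs();print(o)
for n in("side","top","wrist"):
    i=bot.camera_info(n);print(n,i)
    p,d=bot.grab_frame(n)
    cv2.imwrite(f"pics/{n}0.png",p[:,:,::-1]);np.save(f"pics/{n}0.npy",d)
E
```

```text
pics
{'time': 0.0, 'joint_pos': array([ 1.24409746e+00,  2.64752936e-01,  1.60539309e+00,  4.42041830e-05,
        1.27370369e+00, -3.69231288e-02]), 'joint_vel': array([ 0.00152993, -0.00064939, -0.00143255, -0.00012825,  0.00024964,
       -0.00156459]), 'joint_efforts': array([ 2.13794388e-03, -5.15103507e+01, -3.67323446e+01, -6.08794176e-05,
        1.29722140e-02, -2.68772362e-05]), 'eef_pos': array([0.19263721, 0.64615435, 0.22995187]), 'eef_rot': array([[-9.58304220e-01,  2.85748907e-01, -7.64365297e-04],
       [ 2.85749902e-01,  9.58301874e-01, -2.12411714e-03],
       [ 1.25528545e-04, -2.25396773e-03, -9.99997452e-01]]), 'wrist_force': array([ 0.06088064, -0.22688552,  0.44651054]), 'torque': array([ 0.04867923, -0.02206759, -0.01340038]), 'width': 0.08532285450569506}
side {'fx': 576.5694467770803, 'fy': 576.5694467770803, 'cx': 332.5015807645587, 'cy': 239.87932500026795, 'position': array([ 0.30036997, -0.86737842,  0.80351581]), 'orientation': array([[ 0.94966578,  0.2011708 , -0.24013584],
       [-0.31307814,  0.58302084, -0.74971247],
       [-0.01081606,  0.78715755,  0.61665711]])}
top {'fx': 507.2070169869517, 'fy': 507.2070169869517, 'cx': 317.68652630510115, 'cy': 242.68242293159142, 'position': array([0.51226538, 0.00599457, 1.14219883]), 'orientation': array([[ 0.00550271,  0.9990016 , -0.0443343 ],
       [-0.99975851,  0.00643931,  0.02101072],
       [ 0.02127523,  0.04420798,  0.99879578]])}
wrist {'fx': 335.5428232550487, 'fy': 335.5428232550487, 'cx': 317.07153312738683, 'cy': 234.3793618216853, 'position': array([0.11591333, 0.66916719, 0.37261348]), 'orientation': array([[ 0.28500636, -0.9106473 , -0.29915358],
       [ 0.95852319,  0.27006643,  0.09109014],
       [-0.00215965, -0.31270691,  0.94984721]])}
```

View pics/side0.png

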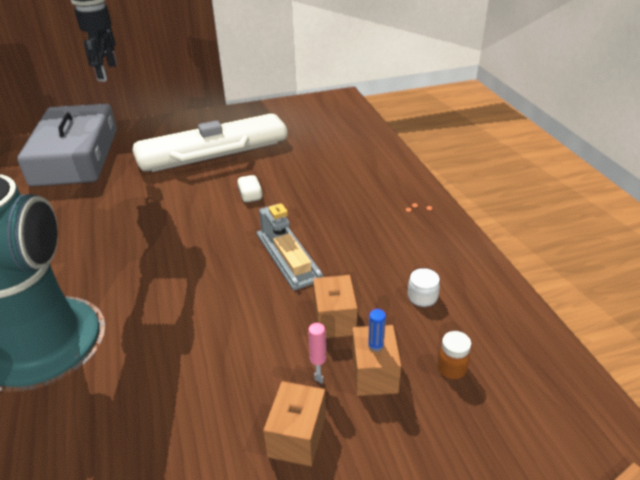

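View pics/top0.png

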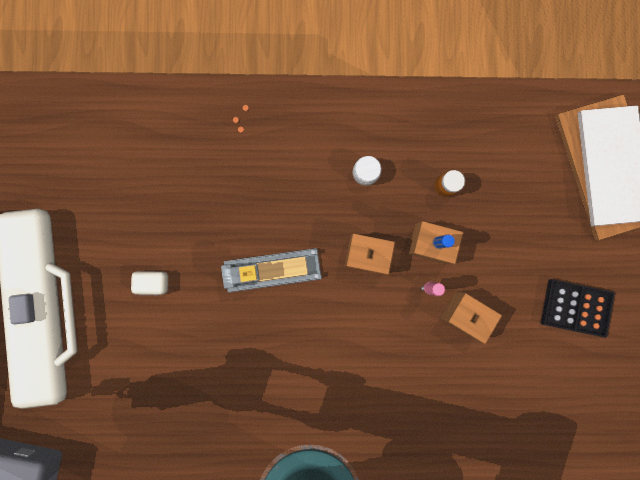

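View pics/wrist0.png

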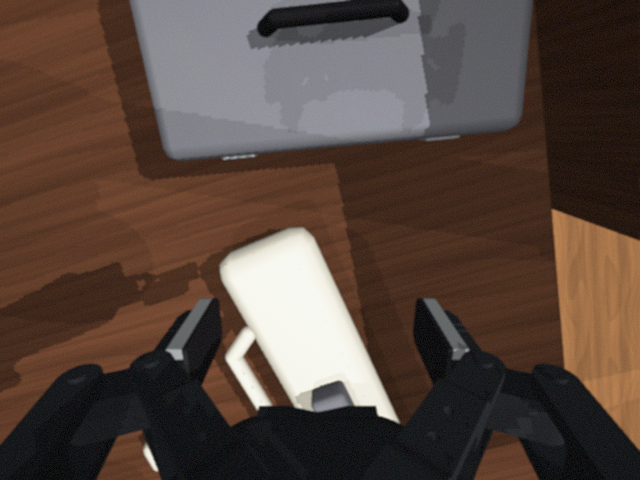

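The blue driver is in the stand at top (437,242). The other stands are at (370,254) and (475,318), and the pink decoy driver is at (435,289). The screw head is at (248,273), the block at (285,269), the tin at (367,170), the jar at (453,182) and the end cap at (150,283). Next I measure these.

```bash
cat > h.py <<'E'
import numpy as np,cv2
def ray(info,u,v):
    d=np.array([(u-info['cx'])/info['fx'],-(v-info['cy'])/info['fy'],-1.0])
    return info['orientation']@d
def onplane(info,u,v,z):
    d=ray(info,u,v);p=info['position'];return p+d*(z-p[2])/d[2]
def dpt(info,u,v,dep): return info['position']+ray(info,u,v)*dep
def cloud(info,D):
    v,u=np.mgrid[:D.shape[0],:D.shape[1]]
    d=np.stack([(u-info['cx'])/info['fx'],-(v-info['cy'])/info['fy'],-np.ones_like(u,float)],-1)
    return info['position']+(d*D[...,None])@info['orientation'].T
def proj(info,p):
    q=info['orientation'].T@(np.asarray(p)-info['position'])
    return np.array([info['cx']+info['fx']*q[0]/-q[2],info['cy']-info['fy']*q[1]/-q[2]])
E
python3 - <<'E'
from rig import bot
from h import *
i=bot.camera_info("top");D=np.load("pics/top0.npy");P=cloud(i,D)
im=cv2.imread("pics/top0.png")
for n,(u,v) in dict(standA=(437,242),standA2=(425,236),standB=(360,245),standC=(465,310),driver=(448,241),screw=(243,273),block=(298,266),desk=(330,330),tin=(367,170),jar=(453,182),cap=(150,283),rail=(290,258)).items():
    print(n,P[v,u].round(4),np.hypot(*P[v,u,:2]).round(3))
hsv=cv2.cvtColor(im,cv2.COLOR_BGR2HSV)
# stands: points with height 65..75 in region
for nm,(u0,u1,v0,v1) in dict(A=(405,470,215,270),B=(340,400,228,280),C=(440,510,290,350)).items():
    m=np.zeros(D.shape,np.uint8);m[v0:v1,u0:u1]=(abs(P[v0:v1,u0:u1,2]-.07)<.008)*255
    pts=P[m>0][:,:2].astype(np.float32)
    r=cv2.minAreaRect(pts*1000);print(nm,r,np.median(P[m>0][:,2]),len(pts))
cv2.imwrite("pics/crop0.png",cv2.resize(im[210:300,210:480],None,fx=2.9,fy=2.9,interpolation=cv2.INTER_CUBIC))
E
```

```text
standA [ 0.561  -0.2597  0.1117] 0.618
standA2 [ 0.5755 -0.2448  0.0703] 0.625
standB [ 0.5556 -0.1065  0.0677] 0.566
standC [ 0.419  -0.33    0.0678] 0.533
driver [ 0.5615 -0.2726  0.1463] 0.624
screw [0.4954 0.1372 0.0945] 0.514
block [0.5103 0.0253 0.0352] 0.511
desk [ 0.3676 -0.0466  0.0011] 0.371
tin [ 0.7199 -0.1236  0.0483] 0.73
jar [ 0.6919 -0.3058  0.0688] 0.756
cap [0.4717 0.3457 0.0327] 0.585
rail [0.5276 0.0429 0.0346] 0.529
A ((563.162109375, -272.9125061035156), (91.32168579101562, 70.86546325683594), 75.31742095947266) 0.0697061268188407 1180
B ((538.0444946289062, -127.9217529296875), (90.17462158203125, 70.21560668945312), 78.99842071533203) 0.06970117112598362 1361
C ((402.6175537109375, -349.8210144042969), (91.57830810546875, 70.44527435302734), 58.855159759521484) 0.06967646663746585 1409
```

View pics/crop0.png

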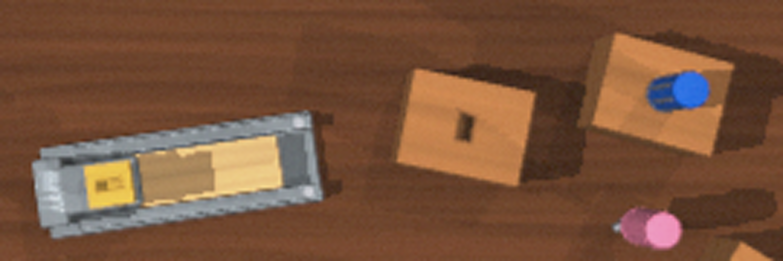

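```bash
cat >> h.py <<'E'
def Rdown(a):
    "tool down, tool x at world yaw a"
    c,s=np.cos(a),np.sin(a); return np.array([[c,s,0],[s,-c,0],[0,0,-1.0]])
E
python3 - <<'E'
from rig import bot
from h import *
o=bot.get_obs();i=bot.camera_info("wrist")
R=o['eef_rot'];print("cam in tool",R.T@(i['position']-o['eef_pos']),(R.T@i['orientation']).round(3))
for a in (np.pi+.13,.13,np.pi/2,-np.pi/2):
  for p in ([.5,.05,.2],[.5,.13,.12],[.56,-.28,.12]):
    q=bot.ik(p,Rdown(a));print(round(a,2),p,None if q is None else q.round(2))
# clamp yaw from top depth: points of height 15-40mm near clamp
it=bot.camera_info("top");D=np.load("pics/top0.npy");P=cloud(it,D)
s=P[235:305,212:330].reshape(-1,3)
for lo,hi in((.005,.013),(.016,.024),(.03,.04),(.066,.075),(.09,.102)):
    m=(s[:,2]>lo)&(s[:,2]<hi);print(lo,m.sum(),cv2.minAreaRect((s[m][:,:2]*1000).astype(np.float32)))
E
```

```text
cam in tool [ 0.08014511 -0.00025295 -0.14253601] [[ 0.001  0.95   0.313]
 [ 1.    -0.001 -0.   ]
 [ 0.     0.313 -0.95 ]]
3.27 [0.5, 0.05, 0.2] [ 0.05 -0.04  2.   -0.    1.18 -1.65]
3.27 [0.5, 0.13, 0.12] [ 0.21  0.06  2.05 -0.    1.03 -1.49]
3.27 [0.56, -0.28, 0.12] [-0.5   0.26  1.82 -0.    1.06 -2.2 ]
0.13 [0.5, 0.05, 0.2] [ 0.05 -0.04  2.   -0.    1.18  1.49]
0.13 [0.5, 0.13, 0.12] [ 0.21  0.06  2.05 -0.    1.03  1.65]
0.13 [0.56, -0.28, 0.12] [-0.5   0.26  1.82 -0.    1.06  0.94]
1.57 [0.5, 0.05, 0.2] [ 0.05 -0.04  2.   -0.    1.18  0.05]
1.57 [0.5, 0.13, 0.12] [ 0.21  0.06  2.05 -0.    1.03  0.21]
1.57 [0.56, -0.28, 0.12] [-0.5   0.26  1.82 -0.    1.06 -0.5 ]
-1.57 [0.5, 0.05, 0.2] None
-1.57 [0.5, 0.13, 0.12] None
-1.57 [0.56, -0.28, 0.12] None
0.005 667 ((502.3031005859375, 86.05146789550781), (153.94021606445312, 259.1587829589844), 0.31203219294548035)
0.016 711 ((503.91290283203125, 71.75222778320312), (62.85629653930664, 184.85626220703125), 8.434159278869629)
0.03 872 ((502.2243957519531, 85.81857299804688), (44.03017044067383, 157.36325073242188), 8.995070457458496)
0.066 435 ((493.1388854980469, 147.0858154296875), (49.70054244995117, 76.06995391845703), 8.805839538574219)
0.09 215 ((495.49554443359375, 128.43324279785156), (29.61574363708496, 32.0073356628418), 8.43597412109375)
```

```bash
python3 - <<'E'
from rig import bot
from h import *
import pickle
V={}
for k,a in (("A",.148),("B",.148+np.pi)):
    bot.move_ptp([.502,.09,.20],Rdown(a)); bot.pause(.2)
    i=bot.camera_info("wrist");p,d=bot.grab_frame("wrist");V[k]=(i,p,d)
    cv2.imwrite(f"pics/w{k}.png",p[:,:,::-1]);print(bot.get_obs()['time'],bot.get_obs()['eef_pos'])
pickle.dump(V,open("V1.pkl","wb"))
E
```

```text
2.675 [0.50203334 0.09047781 0.20000626]
5.575 [0.50198802 0.09001566 0.19999528]
```

View pics/wA.png

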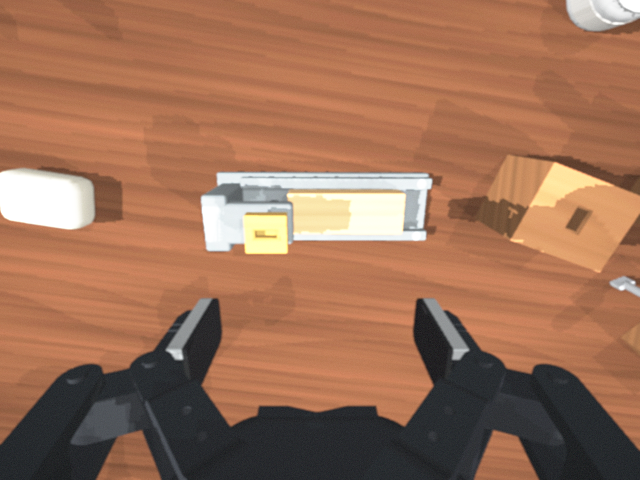

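View pics/wB.png

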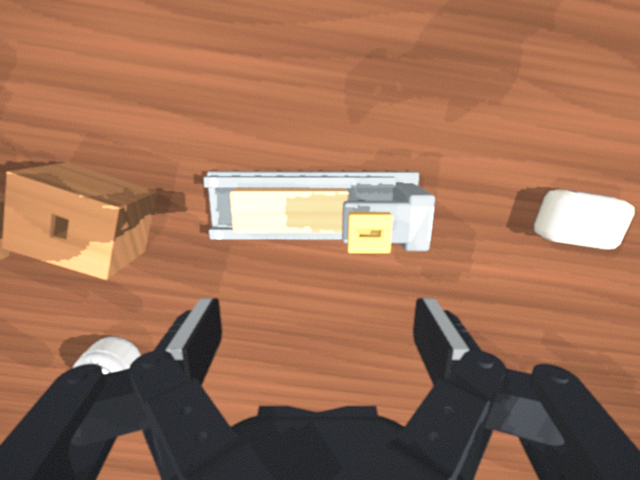

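View A shows the screw head at (266,234) with its slot along the channel, and the block from x=288 to x=405. View B shows the head at (370,233).

```bash
python3 - <<'E'
from h import *
import pickle
V=pickle.load(open("V1.pkl","rb"))
C0=np.array([.4955,.1284])
for k,(i,p,d) in V.items():
    P=cloud(i,d);hsv=cv2.cvtColor(p,cv2.COLOR_RGB2HSV)
    y=((abs(P[...,2]-.098)<.006)&(np.hypot(P[...,0]-C0[0],P[...,1]-C0[1])<.04)).astype(np.uint8)
    c=max(cv2.findContours(y,0,2)[0],key=cv2.contourArea)
    b=np.array([onplane(i,u,v,.098)[:2] for u,v in c[:,0]])
    r=cv2.minAreaRect((b*1000).astype(np.float32));print(k,"head",r,"z",np.median(P[y>0][:,2]))
    # slot dark pixels inside head by brightness
    V_=hsv[...,2].copy();ye=cv2.erode(y,np.ones((7,7)));
    vals=V_[ye>0];t=np.median(vals)*.8
    s=((V_<t)&(ye>0)).astype(np.uint8)
    n,l,st,ce=cv2.connectedComponentsWithStats(s);j=1+np.argmax(st[1:,4])if n>1 else 0
    q=np.array([onplane(i,u,v,.098)[:2]*1000 for v,u in np.argwhere(l==j)]).astype(np.float32)
    print("slot",st[j],cv2.minAreaRect(q),q.mean(0))
    # post/arm, rails, block top
    f=P.reshape(-1,3);f=f[np.hypot(f[:,0]-.5,f[:,1]-.08)<.14]
    for nm,lo,hi in(("rail",.017,.023),("block",.032,.038)):
        m=abs(f[:,2]-(lo+hi)/2)<(hi-lo)/2
        print(nm,m.sum(),cv2.minAreaRect((f[m][:,:2]*1000).astype(np.float32)))
    u,v,w,h=cv2.boundingRect(c)
    cv2.imwrite(f"pics/head{k}.png",cv2.resize(p[v-12:v+h+12,u-15:u+w+15,::-1],None,fx=7,fy=7,interpolation=cv2.INTER_NEAREST))
E
```

```text
A head ((497.26519775390625, 129.2198486328125), (31.453838348388672, 32.56806945800781), 8.598347663879395) z 0.09793075492827236
slot [     0      0    640    480 307200] ((449.35845947265625, 80.08834838867188), (415.23223876953125, 647.3517456054688), 8.627001762390137) [482.12433  85.2747 ]
rail 3118 ((502.7107849121094, 82.18921661376953), (63.463600158691406, 205.0315704345703), 8.382922172546387)
block 4584 ((501.833984375, 96.74900817871094), (42.979522705078125, 178.8514862060547), 6.4461212158203125)
B head ((495.1167297363281, 129.62619018554688), (31.405412673950195, 32.585243225097656), 8.512088775634766) z 0.09772587950949732
slot [     0      0    640    480 307200] ((554.3131103515625, 100.35969543457031), (414.1502990722656, 645.2659301757812), 8.483990669250488) [521.95764  94.68966]
rail 3171 ((502.94537353515625, 83.35518646240234), (63.82455825805664, 205.10118103027344), 8.31481647491455)
block 4659 ((498.9576110839844, 97.2513656616211), (42.614593505859375, 178.31016540527344), 10.046967506408691)
```

View pics/headA.png

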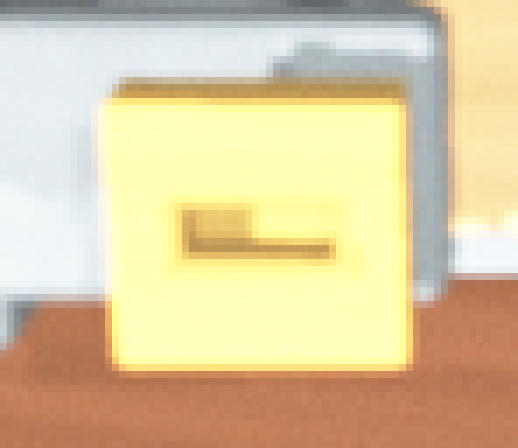

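View pics/headB.png

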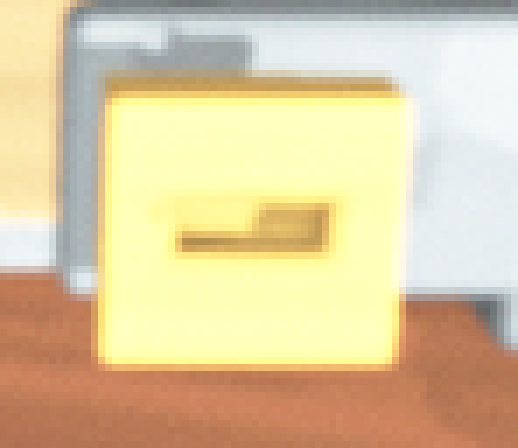

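```bash
cat >> h.py <<'E'
S=np.array([.4962,.1294]);YA=np.radians(98.4);UX=np.array([np.cos(YA),np.sin(YA)]);UY=np.array([-UX[1],UX[0]])
def cl(x,y,z): return np.r_[S+x*UX+y*UY,z]
def incl(p): d=np.asarray(p)[:2]-S; return d@UX,d@UY
E
python3 - <<'E'
from rig import bot
from h import *
import pickle
V=pickle.load(open("V1.pkl","rb"))
print([incl(onplane(V['A'][0],405.5,212,.035)),incl(onplane(V['B'][0],230.5,212,.035))])
R=Rdown(YA-np.pi/2+np.pi)
bot.set_gripper(0.0,40)
bot.move_ptp(cl(-.165,0,.07),R)
bot.move_straight(cl(-.165,0,.018),vel=.15,max_force=8)
bot.pause(.1)
o=bot.get_obs();print(o['time'],incl(o['eef_pos']),o['eef_pos'],o['wrist_force'],o['width'])
print(bot.move_straight(cl(-.08,0,.018),vel=.05,max_force=9))
o=bot.get_obs();print(o['time'],incl(o['eef_pos']),o['wrist_force'])
p,d=bot.grab_frame("wrist");cv2.imwrite("pics/push.png",p[:,:,::-1])
p,d=bot.grab_frame("side");cv2.imwrite("pics/pushs.png",cv2.resize(p[170:300,220:360,::-1],None,fx=4,fy=4))
E
```

```text
[(np.float64(-0.12316555712101172), np.float64(-0.0015994783402821873)), (np.float64(-0.12180062970230812), np.float64(0.0010827174337637517))]
7.6917 (np.float64(-0.16492389328186827), np.float64(-0.001703602322643657)) [ 0.52197791 -0.03350578  0.01971828] [0.57170555 0.00074867 0.18495159] -0.00010651771911610545
True
9.0917 (np.float64(-0.08799956597930755), np.float64(0.0002057456161798499)) [-0.57111205 -2.94334237  2.5951529 ]
```

View pics/push.png

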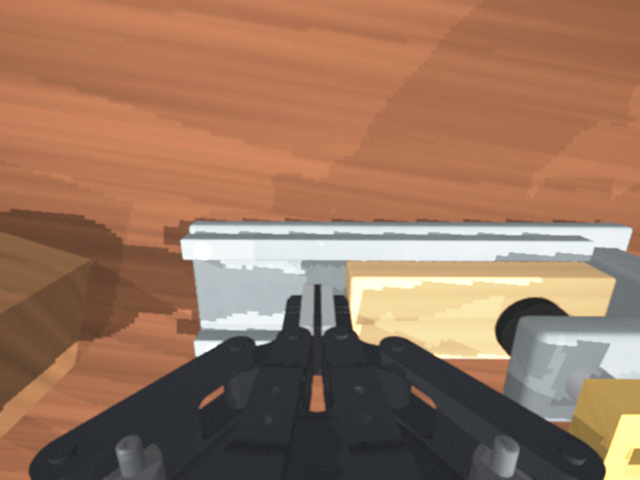

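View pics/pushs.png

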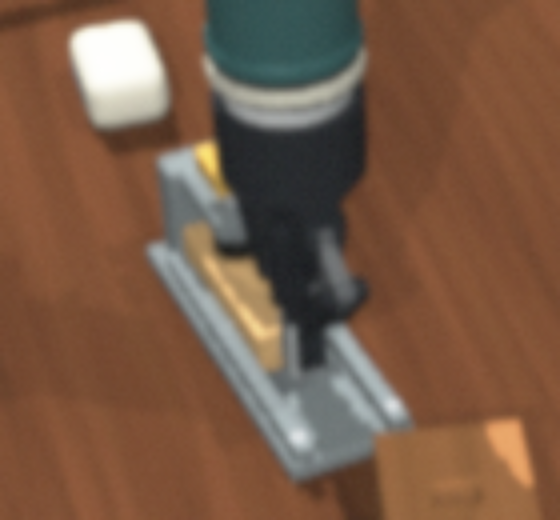

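The block's far end is at about (612,300), against the post. The rubber foot is at (530,325), above the block. I'll press once more to confirm it is home, then retreat and look at the driver.

```bash
python3 - <<'E'
from rig import bot
from h import *
import pickle
print(bot.move_straight(cl(-.078,0,.018),vel=.04,max_force=14))
o=bot.get_obs();print(o['time'],incl(o['eef_pos']),o['wrist_force'])
i=bot.camera_info("wrist");p,d=bot.grab_frame("wrist");cv2.imwrite("pics/push2.png",p[:,:,::-1]);pickle.dump((i,p,d),open("V2.pkl","wb"))
bot.move_straight(cl(-.105,0,.018),vel=.1)
bot.move_straight(cl(-.105,0,.15),vel=.25)
bot.set_gripper(.06,60)
# view driver from two opposite yaws
V={}
D0=np.array([.5615,-.272])
for k,a in (("C",np.radians(165.)),("D",np.radians(-15.))):
    bot.move_ptp([.563,-.272,.225],Rdown(a));bot.pause(.2)
    i=bot.camera_info("wrist");p,d=bot.grab_frame("wrist");V[k]=(i,p,d)
    cv2.imwrite(f"pics/w{k}.png",p[:,:,::-1]);o=bot.get_obs();print(o['time'],o['eef_pos'],o['joint_pos'].round(2))
pickle.dump(V,open("V3.pkl","wb"))
i=bot.camera_info("wrist")
E
```

```text
True
9.4 (np.float64(-0.08803020624872078), np.float64(0.00018934128361081795)) [ 0.61065259 -6.11031508  2.89557611]
12.4917 [ 0.56311444 -0.27060649  0.22473467] [-0.49  0.17  1.72  0.    1.24 -1.8 ]
15.3917 [ 0.56298388 -0.27199235  0.22496609] [-0.49  0.17  1.72  0.    1.24  1.34]
```

```bash
python3 - <<'E'
import cv2,numpy as np
a=[cv2.imread(f"pics/{n}.png") for n in("push2","wC","wD")]
cv2.imwrite("pics/m1.png",np.hstack([cv2.resize(x,(400,300)) for x in a[1:]]))
E
```

```text
(no output)
```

View pics/m1.png

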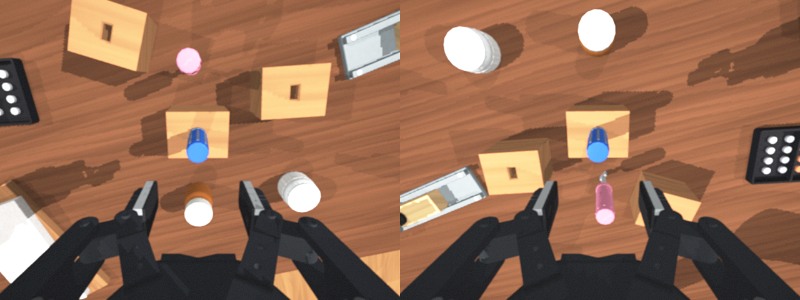

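View pics/push2.png

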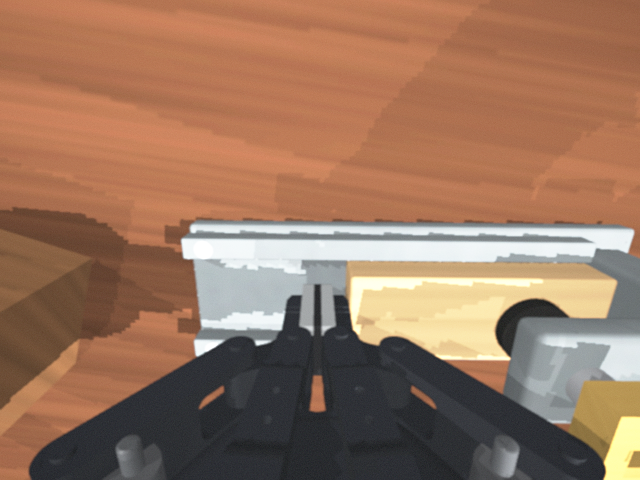

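```bash
python3 - <<'E'
from h import *
import pickle
V=pickle.load(open("V3.pkl","rb"))
for k,(i,p,d) in V.items():
    P=cloud(i,d);hsv=cv2.cvtColor(p,cv2.COLOR_RGB2HSV)
    near=np.hypot(P[...,0]-.5615,P[...,1]+.272)<.06
    m=(near&(P[...,2]>.141)&(hsv[...,0]>95)&(hsv[...,0]<135)&(hsv[...,1]>80)).astype(np.uint8)
    c=max(cv2.findContours(m,0,2)[0],key=cv2.contourArea)
    b=np.array([onplane(i,u,v,.145)[:2]*1000 for u,v in c[:,0]],np.float32)
    print(k,"handle",cv2.minEnclosingCircle(b),cv2.fitEllipse(b),np.median(P[m>0][:,2]))
    s=(near&(abs(P[...,2]-.07)<.004)).astype(np.uint8)
    c=np.vstack([x for x in cv2.findContours(s,0,2)[0] if cv2.contourArea(x)>100])
    b=np.array([onplane(i,u,v,.07)[:2]*1000 for u,v in c[:,0]],np.float32)
    print("stand",cv2.minAreaRect(b))
i,p,d=pickle.load(open("V2.pkl","rb"));P=cloud(i,d)
g=p.max(2)<60
m=np.zeros(g.shape,bool);m[290:350,490:575]=1;m&=g
q=P[m];print("foot z",np.percentile(q[:,2],[1,5,20,50,80]),m.sum())
for nm,(u,v) in dict(bl_end=(348,300),blockfar=(612,300),blocktop=(430,310),railtop=(400,228)).items(): print(nm,incl(P[v,u]),P[v,u,2], incl(onplane(i,u,v,.035)))
cv2.imwrite("pics/foot.png",cv2.resize(p[270:370,470:630,::-1],None,fx=5,fy=5,interpolation=cv2.INTER_CUBIC))
E
```

```text
C handle ((562.3658447265625, -270.84552001953125), 12.829797744750977) ((562.3601684570312, -271.13275146484375), (24.241092681884766, 24.888357162475586), 77.9102783203125) 0.14470143707967034
stand ((563.0408325195312, -271.1225891113281), (90.156494140625, 70.03197479248047), 75.16050720214844)
D handle ((564.22412109375, -272.58197021484375), 12.955646514892578) ((564.421142578125, -272.2610778808594), (24.201339721679688, 25.163286209106445), 71.6611557006836) 0.14488353891163525
stand ((563.4763793945312, -272.2001953125), (90.14140319824219, 70.61864471435547), 75.73162841796875)
foot z [0.03897986 0.03978954 0.04167721 0.04391525 0.04460659] 1287
bl_end (np.float64(-0.07465355666572229), np.float64(0.006810781803304859)) 0.028934852435000435 (np.float64(-0.07525035166706018), np.float64(0.010196603472162979))
blockfar (np.float64(0.03492582242356507), np.float64(0.011444152610498385)) 0.03478254462231181 (np.float64(0.034713941613356974), np.float64(0.011563178165917617))
blocktop (np.float64(-0.04039848060650664), np.float64(0.005909101573862133)) 0.0350741022972412 (np.float64(-0.04037059984970223), np.float64(0.0058651777289945705))
railtop (np.float64(-0.04971078498276088), np.float64(0.03428064109047958)) 0.009505315693836558 (np.float64(-0.056107162071007494), np.float64(0.042044835369377635))
```

View pics/foot.png

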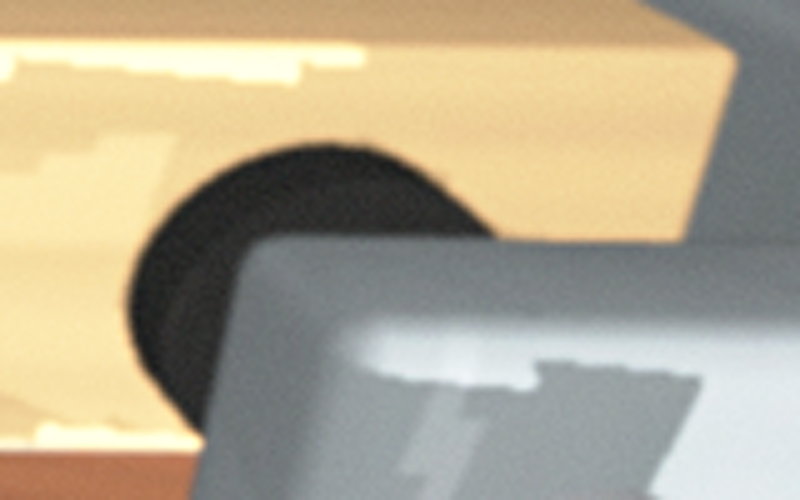

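The block's ends measure x = -75 and +35 mm, so it is home. The foot is at z≈39 mm, so touch should come near 0.48 rad. Now I take the driver.

```bash
python3 - <<'E'
from rig import bot
from h import *
import pickle
R=Rdown(np.radians(-14.55));D=np.array([.5634,-.2716])
bot.set_gripper(.055,90)
bot.move_straight(np.r_[D,.20],R,vel=.2)
print(bot.move_straight(np.r_[D,.0965],vel=.12,max_force=10))
bot.set_gripper(0.0,90)
o=bot.get_obs();print(o['time'],o['width'],o['wrist_force'],o['eef_pos'])
print(bot.move_straight(np.r_[D,.19],vel=.12,max_force=15))
bot.pause(.2)
o=bot.get_obs();print(o['time'],o['width'],o['wrist_force'],o['torque'],o['eef_pos'])
i=bot.camera_info("wrist");p,d=bot.grab_frame("wrist");cv2.imwrite("pics/grip.png",p[:,:,::-1])
i2=bot.camera_info("side");p2,d2=bot.grab_frame("side");cv2.imwrite("pics/grips.png",cv2.resize(p2[220:400,290:480,::-1],None,fx=3.2,fy=3.2))
pickle.dump((i,p,d,o),open("V4.pkl","wb"))
E
```

```text
False
17.2833 0.024546676193231903 [-0.7192882   1.6985393   4.71429657] [ 0.56431531 -0.27191579  0.09786383]
False
18.4167 0.024399650204259063 [ 0.9078167   0.28629282 -0.37516866] [-0.01508914  0.00827663 -0.00474804] [ 0.56275033 -0.27126719  0.188702  ]
```

View pics/grip.png

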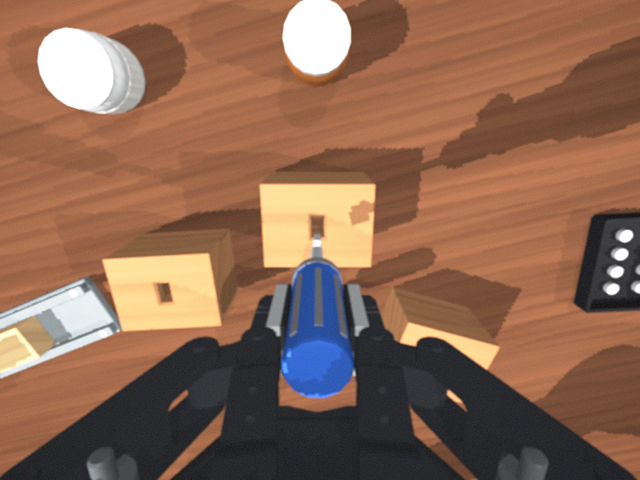

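View pics/grips.png

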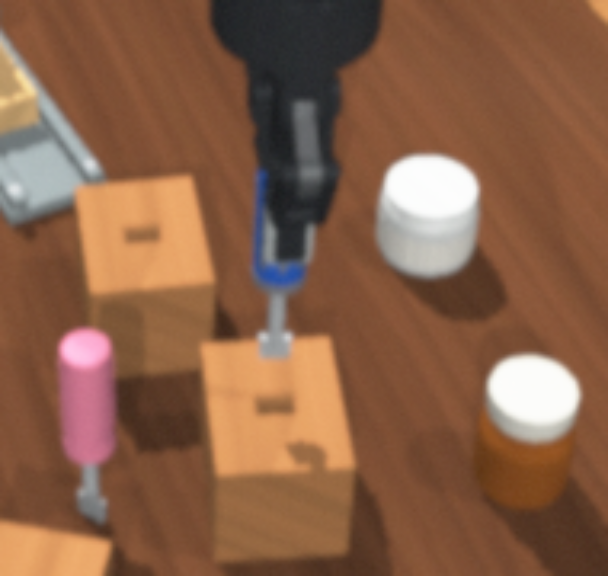

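The driver is held, with its tip at about (317,245) in the wrist view. The stand's hole is at about (317,226).

```bash
python3 - <<'E'
from h import *
import pickle
i,p,d,o=pickle.load(open("V4.pkl","rb"))
cv2.imwrite("pics/tip.png",cv2.resize(p[195:275,275:360,::-1],None,fx=7,fy=7,interpolation=cv2.INTER_NEAREST))
R=o['eef_rot'];t=o['eef_pos']
tip=t+R@np.array([0,0,-.019+.008+.0925]);print("nominal tip",tip,proj(i,tip),"hole",proj(i,[.5634,-.2716,.07]))
print(proj(i,tip+[0,0,.014]))
P=cloud(i,d)
for v in range(228,264,3): print(v,[round(x,3) for x in P[v,309:327,2]])
E
```

```text
nominal tip [ 0.56259387 -0.27118722  0.10720219] [316.61565648 243.41990893] hole [316.93737307 226.74066424]
[316.57938043 250.57765872]
228 [np.float64(0.069), np.float64(0.068), np.float64(0.062), np.float64(0.042), np.float64(0.042), np.float64(0.042), np.float64(0.043), np.float64(0.043), np.float64(0.043), np.float64(0.043), np.float64(0.043), np.float64(0.043), np.float64(0.043), np.float64(0.042), np.float64(0.042), np.float64(0.058), np.float64(0.069), np.float64(0.071)]
231 [np.float64(0.07), np.float64(0.067), np.float64(0.063), np.float64(0.05), np.float64(0.051), np.float64(0.051), np.float64(0.05), np.float64(0.052), np.float64(0.052), np.float64(0.051), np.float64(0.051), np.float64(0.051), np.float64(0.052), np.float64(0.051), np.float64(0.051), np.float64(0.059), np.float64(0.07), np.float64(0.331)]
234 [np.float64(0.069), np.float64(0.068), np.float64(0.064), np.float64(0.059), np.float64(0.059), np.float64(0.059), np.float64(0.107), np.float64(0.108), np.float64(0.107), np.float64(0.107), np.float64(0.108), np.float64(0.107), np.float64(0.06), np.float64(0.058), n
[... 2445 characters left out ...]
(0.07)]
258 [np.float64(0.162), np.float64(0.163), np.float64(0.164), np.float64(0.163), np.float64(0.164), np.float64(0.164), np.float64(0.164), np.float64(0.166), np.float64(0.165), np.float64(0.165), np.float64(0.164), np.float64(0.165), np.float64(0.163), np.float64(0.164), np.float64(0.165), np.float64(0.163), np.float64(0.163), np.float64(0.069)]
261 [np.float64(0.167), np.float64(0.167), np.float64(0.167), np.float64(0.168), np.float64(0.169), np.float64(0.169), np.float64(0.168), np.float64(0.17), np.float64(0.169), np.float64(0.169), np.float64(0.169), np.float64(0.168), np.float64(0.169), np.float64(0.169), np.float64(0.168), np.float64(0.168), np.float64(0.168), np.float64(0.167)]
```

View pics/tip.png

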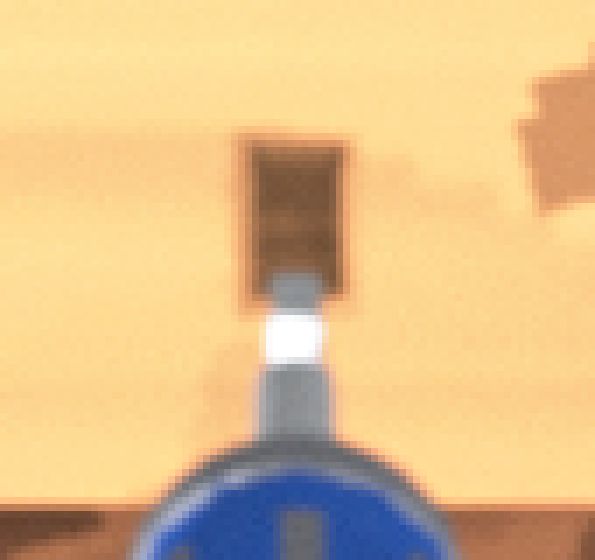

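```bash
python3 - <<'E'
from rig import bot
from h import *
import pickle
D=np.array([.5634,-.2716]);R=Rdown(np.radians(98.5))
bot.move_straight(np.r_[D,.23],vel=.2)
bot.move_ptp(np.r_[S,.215],R)
bot.move_straight(np.r_[S,.188],vel=.1)
bot.pause(.4)
o=bot.get_obs();print(o['time'],o['width'],o['wrist_force'],o['torque'],o['eef_pos'],o['eef_rot'][:,0],o['joint_pos'].round(2))
i=bot.camera_info("wrist");p,d=bot.grab_frame("wrist");cv2.imwrite("pics/ins.png",p[:,:,::-1])
cv2.imwrite("pics/insz.png",cv2.resize(p[200:300,257:377,::-1],None,fx=6,fy=6,interpolation=cv2.INTER_CUBIC))
i2=bot.camera_info("side");p2,d2=bot.grab_frame("side");cv2.imwrite("pics/inss.png",cv2.resize(p2[160:260,220:340,::-1],None,fx=6,fy=6,interpolation=cv2.INTER_CUBIC))
pickle.dump((i,p,d,o,i2,p2),open("V5.pkl","wb"))
t=o['eef_pos']+[0,0,-.0829];print(proj(i,t),proj(i,np.r_[S,.098]),proj(i,np.r_[S+.0087*UX,.098]))
E
```

```text
21.1917 0.02389226559068263 [-0.62321164 -0.02783538 -0.75905172] [-0.01759791  0.02868919 -0.01012699] [0.49648275 0.12947745 0.18849368] [-1.47846498e-01  9.89010320e-01  3.09460619e-05] [ 0.21 -0.01  1.99 -0.    1.16  0.06]
[316.73780169 242.10099303] [316.35442673 238.67804474] [316.3772261  227.35169527]
```

View pics/insz.png

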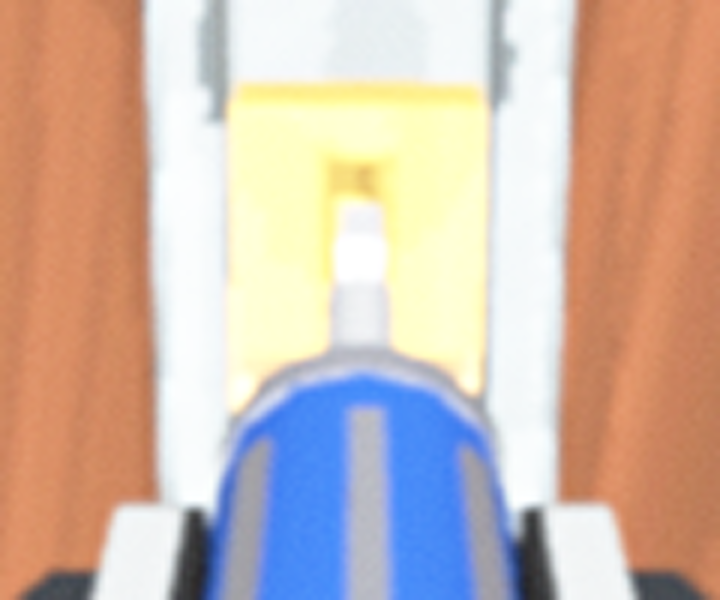

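View pics/inss.png

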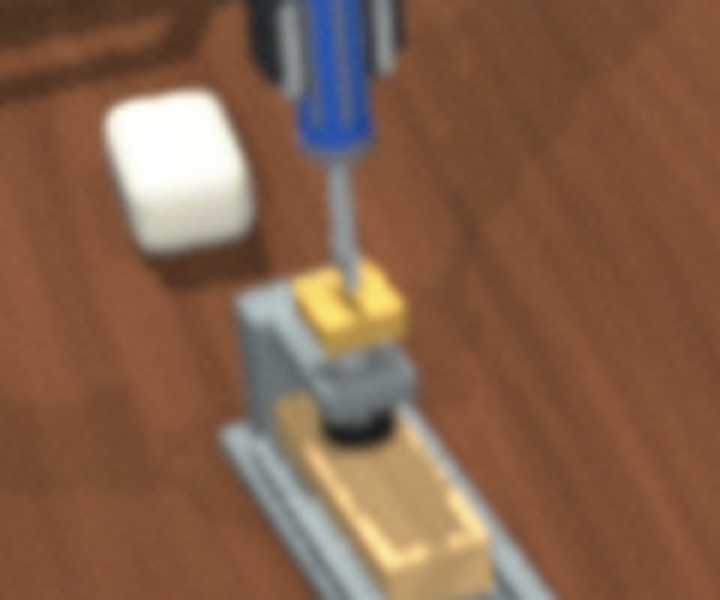

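The blade edge at zoom x≈360 lines up with the slot at ≈356, and the head's centre is at 358. That is within about 0.5 mm, so I insert.

```bash
python3 - <<'E'
from rig import bot
from h import *
print(bot.move_straight(np.r_[S,.165],vel=.03,max_force=6))
o=bot.get_obs();print(o['time'],o['width'],o['wrist_force'],o['torque'],o['eef_pos'])
bot.pause(.3)
o=bot.get_obs();print(o['wrist_force'],o['torque'],o['eef_pos'])
p,d=bot.grab_frame("side");cv2.imwrite("pics/ins2.png",cv2.resize(p[160:260,220:340,::-1],None,fx=6,fy=6,interpolation=cv2.INTER_CUBIC))
E
```

```text
True
21.725 0.023962590890473222 [ 0.21849204  0.99113175 -0.02332117] [ 0.37206223 -0.05393114  0.00276741] [0.4963628 0.1297053 0.1791526]
[ 0.65030047  2.10711233 -0.29438301] [ 0.60300371 -0.25922303 -0.05524385] [0.49592566 0.1297165  0.17887036]
```

View pics/ins2.png

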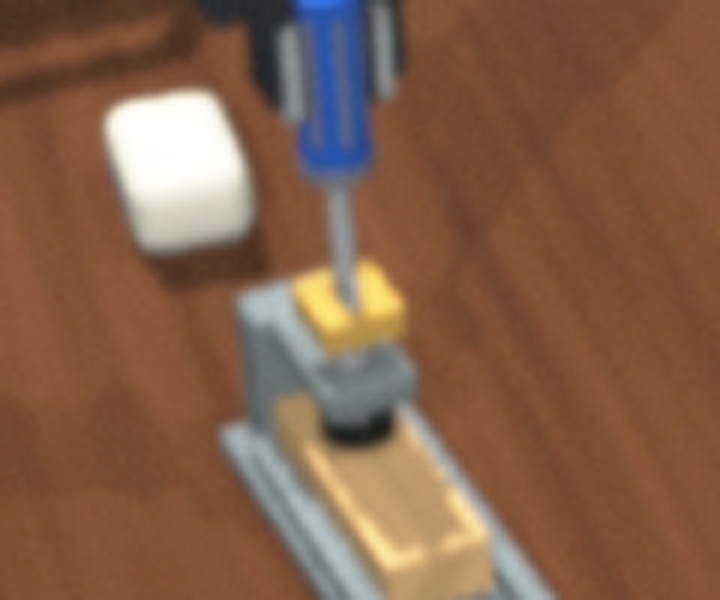

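The tip is 2 mm down in the chamfer with a sideways force of +y. I'll shift that way and continue.

```bash
python3 - <<'E'
from rig import bot
from h import *
T=S+np.array([.0003,.0010])
bot.move_straight(np.r_[T,.181],vel=.03); bot.pause(.15)
o=bot.get_obs();print(o['wrist_force'],o['torque'],o['eef_pos'])
print(bot.move_straight(np.r_[T,.166],vel=.03,max_force=9))
o=bot.get_obs();print(o['time'],o['wrist_force'],o['torque'],o['eef_pos'])
bot.pause(.2)
o=bot.get_obs();print(o['time'],o['width'],o['wrist_force'],o['torque'],o['eef_pos'])
E
```

```text
[-0.01911326 -0.20540988 -1.3107875 ] [ 0.01309116 -0.00249023  0.00699548] [0.49626224 0.13008    0.18083311]
True
22.8667 [-1.14400212  0.3900013   5.38354409] [0.03081879 0.1218277  0.04905692] [0.49681416 0.13054012 0.17167053]
23.0667 0.024117567648024436 [-0.71253487 -0.17846158  4.88903921] [ 0.00054004  0.09957678 -0.04166162] [0.49677756 0.13055083 0.17163486]
```

Seated: the tip is at z≈0.089, the slot floor. I back off 1.5 mm and turn in helical steps while logging torque.

```bash
cat > turn.py <<'E'
from rig import bot
from h import *
import json,os
C=np.array([.4967,.1303]);A0=np.radians(98.5);Z0=.1730
def turn(frm,to,n,log):
    for th in np.linspace(frm,to,n+1)[1:]:
        bot.move_straight(np.r_[C,Z0-.008*th],Rdown(A0-th),vel=.008*(to-frm)/n/.22)
        o=bot.get_obs();bot.pause(.1);q=bot.get_obs()
        ang=A0-np.arctan2(q['eef_rot'][1,0],q['eef_rot'][0,0])
        log.append((th,ang,o['torque'][2],q['torque'][2],*q['wrist_force'],q['eef_pos'][2]))
        print(*np.round(log[-1],3),round(q['time'],2))
E
python3 - <<'E'
from turn import *
bot.move_straight(np.r_[C,Z0],Rdown(A0),vel=.03);bot.pause(.1);o=bot.get_obs();print(o['torque'],o['wrist_force'],o['eef_pos'])
log=[];turn(0,.56,7,log);json.dump(np.array(log).tolist(),open("log1.json","w"))
E
```

```text
[ 0.19536726 -0.02857982 -0.0041963 ] [-0.14377753  0.86073258 -0.85442282] [0.49638573 0.13033354 0.17243651]
0.08 0.079 -0.003 0.024 -1.106 1.042 -2.585 0.172 23.88
0.16 0.159 0.149 0.099 -1.723 0.957 1.02 0.172 24.35
0.24 0.239 0.165 0.107 -2.269 0.731 1.053 0.171 24.82
0.32 0.319 0.111 0.096 -1.474 0.365 1.488 0.17 25.28
0.4 0.399 0.116 0.19 -2.672 1.029 1.393 0.17 25.75
0.48 0.479 0.171 0.114 -2.304 1.343 2.398 0.169 26.22
0.56 0.559 0.12 0.126 -1.125 1.762 1.439 0.169 26.68
```

```bash
cat >> turn.py <<'E'
def hold(n=10):
    L=[]
    for _ in range(n):
        bot.pause(.03);L.append(bot.get_obs()['torque'][2])
    return np.mean(L),np.std(L)/np.sqrt(n)
def turn2(frm,to,n):
    out=[]
    for th in np.linspace(frm,to,n+1)[1:]:
        bot.move_straight(np.r_[C,Z0-.008*th],Rdown(A0-th),vel=.008*(to-frm)/n/.22)
        a=bot.get_obs()['torque'][2];m,s=hold();out.append((th,a,m,s))
        print(np.round(out[-1],3),round(bot.get_obs()['time'],2))
    return out
E
python3 - <<'E'
from turn import *
import pickle
print(hold())
turn2(.56,.8,3)
i=bot.camera_info("side");p,d=bot.grab_frame("side");cv2.imwrite("pics/t1.png",cv2.resize(p[160:260,220:340,::-1],None,fx=6,fy=6,interpolation=cv2.INTER_CUBIC))
i=bot.camera_info("wrist");p,d=bot.grab_frame("wrist");cv2.imwrite("pics/t1w.png",p[:,:,::-1]);pickle.dump((i,p,d),open("V6.pkl","wb"))
E
```

```text
(np.float64(0.12914517276904297), np.float64(0.013377236319206611))
[0.64  0.162 0.14  0.01 ] 27.72
[0.72  0.171 0.181 0.008] 28.42
[0.8   0.189 0.183 0.006] 29.12
```

View pics/t1.png

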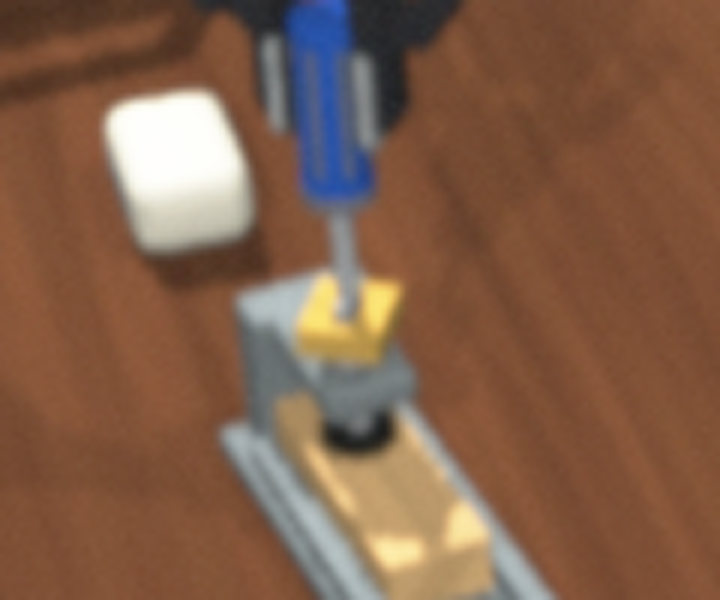

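View pics/t1w.png

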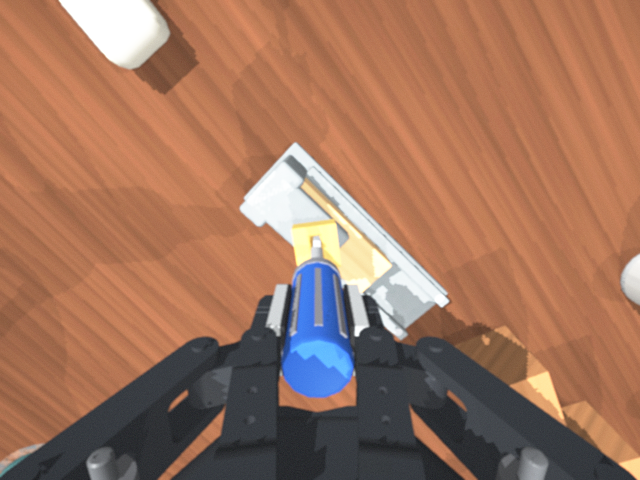

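Torque has been rising since th≈0.6, which agrees with the visual estimate. The touched foot carries about 6 N now, so I continue carefully.

```bash
python3 - <<'E'
from turn import *
o=[(.56,0,.129),(.64,0,.140),(.72,0,.181),(.8,0,.183)]+[x[:3] for x in turn2(.8,.96,2)]
t=np.array([x[0] for x in o]);m=np.array([x[2] for x in o])
print("fit",np.polyfit(t[1:],m[1:],1))
for f in(.10,.11,.12): print(f,"touch",np.mean(t[2:]-(m[2:]-f)/.35))
p,d=bot.grab_frame("side");cv2.imwrite("pics/t2.png",cv2.resize(p[160:260,220:340,::-1],None,fx=6,fy=6,interpolation=cv2.INTER_CUBIC))
import json
L=np.array(json.load(open("log1.json")));print(L[1:,2:4].mean(0),np.median(L[1:,3]))
E
```

```text
[0.88  0.244 0.222 0.011] 29.92
[0.96  0.194 0.243 0.007] 30.62
fit [ 0.30852278 -0.05300066]
0.1 touch 0.5335086855379528
0.11 touch 0.5620801141093814
0.12 touch 0.5906515426808099
[0.13856311 0.12172144] 0.11026618615137282
```

Held torque is 0.13 N m above free, which is 0.38 rad past touch or about 11.5 N. The visual touch estimate agrees, so I stop here. I unload the blade within its play, withdraw and return to the stand.

```bash
python3 - <<'E'
from turn import *
import pickle
th=.96
bot.move_straight(np.r_[C,Z0-.008*th],Rdown(A0-th+.05),vel=.01);print(hold(5))
o=bot.get_obs();print(o['wrist_force'],o['torque'],o['eef_pos'])
print(bot.move_straight(np.r_[C,.20],vel=.06,max_force=20))
bot.move_straight(np.r_[C,.235],vel=.15)
D=np.array([.5634,-.2716]);R=Rdown(np.radians(-14.55))
bot.move_ptp(np.r_[D,.215],R)
bot.move_straight(np.r_[D,.175],vel=.1);bot.pause(.4)
o=bot.get_obs();print(o['time'],o['width'],o['eef_pos'],o['wrist_force'])
i=bot.camera_info("wrist");p,d=bot.grab_frame("wrist");cv2.imwrite("pics/ret.png",cv2.resize(p[195:275,275:360,::-1],None,fx=7,fy=7,interpolation=cv2.INTER_NEAREST))
p,d=bot.grab_frame("side");cv2.imwrite("pics/rets.png",p[:,:,::-1]);
cv2.imwrite("pics/t3.png",cv2.resize(p[160:260,220:340,::-1],None,fx=6,fy=6,interpolation=cv2.INTER_CUBIC))
E
```

```text
(np.float64(0.06889441388518783), np.float64(0.007015653907637397))
[-1.53919938 -0.79435514  4.13818015] [-0.09779885  0.32813401  0.08716844] [0.49688395 0.13031174 0.16541332]
False
34.65 0.024367785592857513 [ 0.56361732 -0.27178745  0.17552269] [ 0.64116565 -0.0324546  -0.97642256]
```

View pics/ret.png

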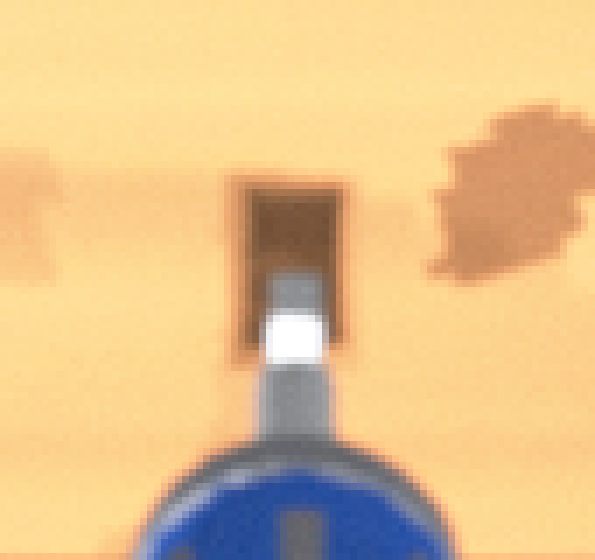

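View pics/rets.png

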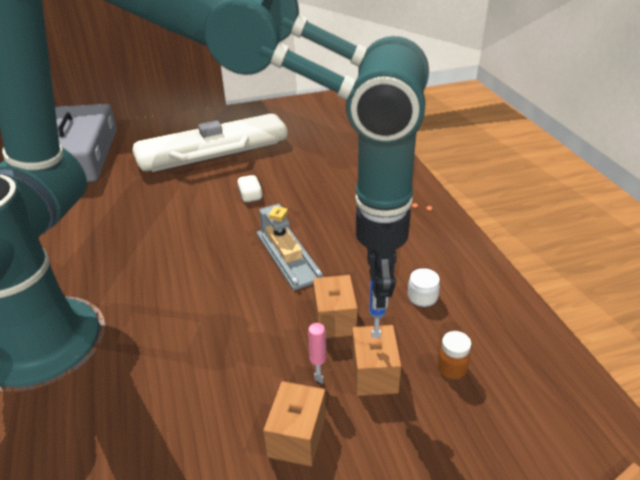

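View pics/t3.png

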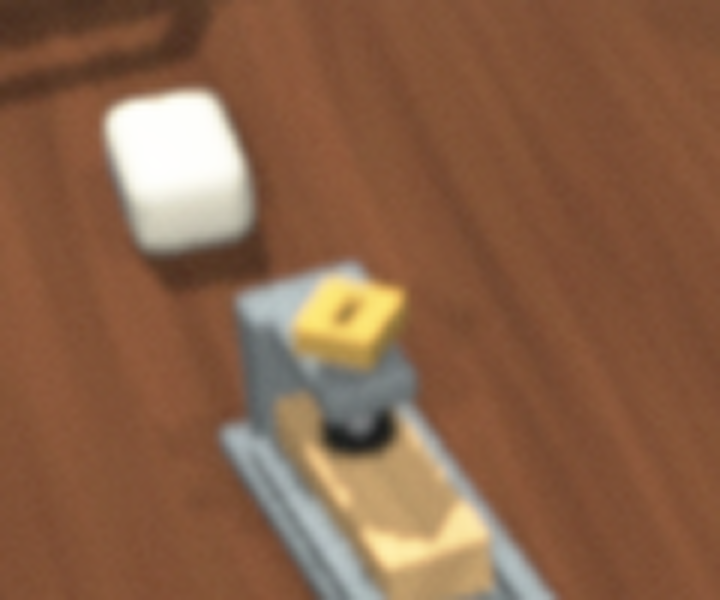

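The driver is aligned with the hole: the blade is at zoom x≈297 and the hole spans 250–340. I lower it and release.

```bash
python3 - <<'E'
from rig import bot
from h import *
import pickle
D=np.array([.5634,-.2716])
print(bot.move_straight(np.r_[D,.102],vel=.08,max_force=10))
print(bot.move_straight(np.r_[D,.0965],vel=.02,max_force=5))
o=bot.get_obs();print(o['time'],o['eef_pos'],o['wrist_force'])
bot.set_gripper(.055);bot.pause(.2)
print(bot.move_straight(np.r_[D,.22],vel=.15,max_force=15));
V={}
p,d=bot.grab_frame("wrist");cv2.imwrite("pics/rel.png",p[:,:,::-1])
for k,a in (("A",.148),("B",.148+np.pi)):
    bot.move_ptp([.502,.09,.20],Rdown(a)); bot.pause(.3)
    i=bot.camera_info("wrist");p,d=bot.grab_frame("wrist");V[k]=(i,p,d)
pickle.dump(V,open("V7.pkl","wb"));cv2.imwrite("pics/fB.png",p[:,:,::-1])
p,d=bot.grab_frame("top");cv2.imwrite("pics/ftop.png",p[:,:,::-1])
p,d=bot.grab_frame("side");cv2.imwrite("pics/fside.png",p[:,:,::-1])
print(bot.get_obs()['time'])
C0=S
for k,(i,p,d) in V.items():
    P=cloud(i,d)
    hsv=cv2.cvtColor(p,cv2.COLOR_RGB2HSV)
    near=np.hypot(P[...,0]-C0[0],P[...,1]-C0[1])<.035
    y=(near&(P[...,2]>.083)&(P[...,2]<.1)).astype(np.uint8)
    c=max(cv2.findContours(y,0,2)[0],key=cv2.contourArea)
    z=np.median(P[y>0][:,2])
    b=np.array([onplane(i,u,v,z)[:2]*1000 for u,v in c[:,0]],np.float32)
    print(k,cv2.minAreaRect(b),"z",z)
    e=(abs(P[...,2]-.035)<.002)&(hsv[...,1]>60)&(np.hypot(P[...,0]-.505,P[...,1]-.09)<.07)
    q=np.array([incl(x) for x in P[e]]);print("block x min",np.percentile(q[:,0],[0.5,2]))
E
```

```text
False
True
36.1167 [ 0.56391546 -0.27191752  0.09786223] [-0.79379269  0.03588091  4.16918558]
False
42.5667
A ((496.921142578125, 128.6075897216797), (32.242401123046875, 32.57611846923828), 52.18715286254883) z 0.09146029991136712
block x min [-0.07457545 -0.06635846]
B ((495.1043395996094, 129.2325439453125), (34.513153076171875, 30.358013153076172), 52.13764953613281) z 0.09130486054742898
block x min [-0.06740334 -0.06413347]
```

View pics/rel.png

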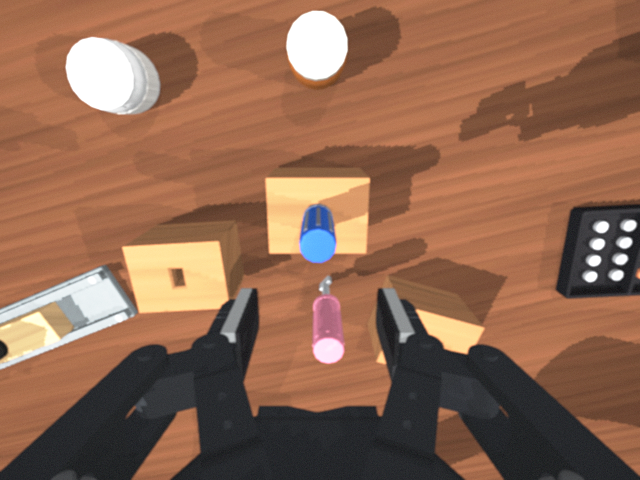

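View pics/fside.png

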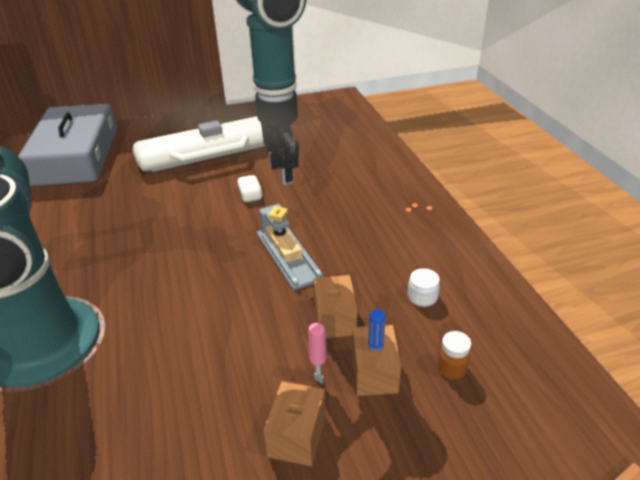

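View pics/fB.png

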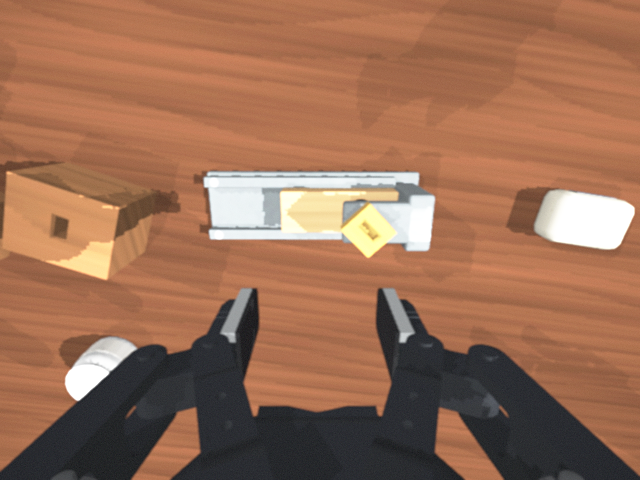

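```bash
python3 - <<'E'
from rig import bot
from h import *
import pickle
V=pickle.load(open("V7.pkl","rb"))
i,p,d=V['B'];P=cloud(i,d)
print("block end",incl(onplane(i,281,215,.035)),P[215,290,2])
it=bot.camera_info("top");D0=np.load("pics/top0.npy");P0=cloud(it,D0);_,D1=bot.grab_frame("top");P1=cloud(it,D1)
for n,(u,v) in dict(tin=(367,170),jar=(453,182),cap=(150,283),driver=(448,241)).items():
    f=lambda P:np.median(P[v-4:v+5,u-4:u+5].reshape(-1,3),0).round(3)
    print(n,f(P0),f(P1))
bot.close_job();print(bot.get_obs()['time'])
E
```

```text
block end (np.float64(-0.07422165880466404), np.float64(-0.001751376685117776)) 0.03386716638441101
tin [ 0.72  -0.124  0.05 ] [ 0.72  -0.123  0.05 ]
jar [ 0.692 -0.306  0.07 ] [ 0.692 -0.306  0.069]
cap [0.472 0.345 0.035] [0.472 0.345 0.034]
driver [ 0.562 -0.273  0.145] [ 0.562 -0.273  0.145]
the job is handed in; nothing more can be done
the job is handed in; nothing more can be done
```

I handed the job in after about 43 s. The block is home, the stop screw is set to a firm touch, and the driver is back upright in its stand.

- **Block:** I pushed it until it stopped against the post, and a second, firmer push moved it no further. Its open end last measured x = -74 mm, where home is -75 mm.
- **Screw:** It turned 0.81 rad clockwise and sank 6.5 mm. The held torque was about 0.13 N m above free, which means about 11 N on the block. The foot's height before turning gave about 10.5 N. There is no direct reading of this force.
- **Driver:** It is in the farthest stand, with its handle top at the same position as at the start.
- **Jar, tin and end cap:** None moved by more than about 1 mm, which is within the measurement noise.

The first insertion stopped in the slot's chamfer with a small sideways force. I lifted slightly, shifted about 1 mm and it then seated fully. No final check failed.

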